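# Show which tube goes into which photometer well, then start

## Task

Show a colleague the next measurement without handling the samples: with the fingertips, point from just above (within about 5 cm, not touching) at the one tall tube in the wooden rack and stay there for two seconds, then point in the same way at the one empty well of the photometer for two seconds. Then press the photometer's round key fully down and let it come up again. Raise the hand well clear before moving from one to the next, so that no other tube or vial is pointed at, and touch and move nothing else.

Things in the scene. Friction and masses are not known exactly. Their poses are not given: they have to be found in the camera images.
- tall_tube: The one tall tube: round clear-glass tube 22 mm across and 150 mm tall with its white cap (cap 25 mm across, 18 mm high), loose, standing upright in a hole of the rack. Origin at the centre of its underside, z up along the tube. The other tubes look the same but are only 105 mm tall.
- tall_tube_top (a point): Centre of the top face of the tall tube's cap, 162 mm above the table.
- rack: Fixed light-wood tube rack, 104 x 200 x 70 mm, origin at the centre of its underside, long side along its y. 2 rows (x = -24 and +24 mm) of 4 holes (y = -66, -22, 22, 66 mm); holes 26 mm across in a board 60 to 70 mm high; the tubes stand on its 12 mm base board. Five holes are taken, three are free.
- photometer: Fixed grey bench photometer, 300 (x) x 280 (y) mm, origin under its centre, front at -x. Its deck, 120 mm above the table, has three wells at x -80, y -35, 25, 85 mm (two hold vials) and a round key at x -105, y -105. Behind them a raised hood with display (x 15 to 135, 153 mm high); on the left flank an open blue lid leans outward (y 140 at the deck, 194 at its top, 225 mm high).
- empty_well_mouth (a point): Centre of the mouth of the one empty well of the photometer, level with the deck (120 mm above the table), z up. The well is 27 mm across and 50 mm deep; the next wells are 60 mm away.
- key (a joint): Travel of the photometer's round black spring key, m: 0 released, 0.006 fully down; pressed straight down, about 5 N at full travel; it springs back by itself.
- key_top (a point): Centre of the top face of the round key (30 mm across), which moves down with it: 142 mm above the table when released; its fixed housing is 46 mm across and 132 mm above the table at its top.
- tube_1: A short tube: as the tall tube but 105 mm tall with its cap, its top 117 mm above the table; loose in the rack, to be left alone. Origin at the centre of its underside.
- tube_1_top (a point): Centre of the top face of that tube's cap.
- tube_2: A short tube: as the tall tube but 105 mm tall with its cap, its top 117 mm above the table; loose in the rack, to be left alone. Origin at the centre of its underside.
- tube_2_top (a point): Centre of the top face of that tube's cap.
- tube_3: A short tube: as the tall tube but 105 mm tall with its cap, its top 117 mm above the table; loose in the rack, to be left alone. Origin at the centre of its underside.
- tube_3_top (a point): Centre of the top face of that tube's cap.
- tube_4: A short tube: as the tall tube but 105 mm tall with its cap, its top 117 mm above the table; loose in the rack, to be left alone. Origin at the centre of its underside.
- tube_4_top (a point): Centre of the top face of that tube's cap.
- vial_1: A stoppered glass vial, 25 mm across, 80 mm tall (stopper 21 mm across, 10 mm high), loose in a well of the photometer, standing 30 mm above the deck; to be left alone. Origin at the centre of its underside.
- vial_1_top (a point): Centre of the top of that vial's stopper, 150 mm above the table.
- vial_2: A stoppered glass vial, 25 mm across, 80 mm tall (stopper 21 mm across, 10 mm high), loose in a well of the photometer, standing 30 mm above the deck; to be left alone. Origin at the centre of its underside.
- vial_2_top (a point): Centre of the top of that vial's stopper, 150 mm above the table.
- beaker: Loose open glass beaker, 70 mm across, 85 mm tall, standing on the table to the right (-y) of the rack; to be left alone. Origin at the centre of its underside.
- bottle: Loose amber bottle with white cap, 64 mm across, 150 mm tall, standing on the far side of the table; to be left alone. Origin at the centre of its underside.
Mind the look-alikes: they are no part of the job. Leave any black, green or yellow look-alike of the tall_tube alone.

How it is judged:
On the way, in this order (a step that is already met when the one before it is completed fails the run):
1. the tool point dwells just above the tall tube's cap for two seconds: within 15 mm sideways, TCP 20 to 75 mm above the cap (horizontal distance between the grasp point and tall_tube_top below 0.015 m and z of the grasp point in the frame of tall_tube_top between 0.02 and 0.075 m), for 2 s.
2. the tool point dwells just above the empty well's mouth for two seconds: within 15 mm sideways, TCP 20 to 75 mm above the deck (horizontal distance between the grasp point and empty_well_mouth below 0.015 m and z of the grasp point in the frame of empty_well_mouth between 0.02 and 0.075 m), for 2 s.
3. the round key is pressed down (at least 4.5 of 6 mm) (value of joint key above 0.0045 m), for 0.05 s.
At the end, for the whole second after the job is handed in: The key is up again (below 1.5 mm) and every tube, vial, the beaker and the bottle stands upright (within 0.15 rad) within 10 mm of where it started (value of joint key below 0.0015 m and distance of each of tall_tube, tube_1, tube_2, tube_3, tube_4, vial_1, vial_2, beaker, bottle from where it was at the start of the episode below 0.01 m and angle between each of tall_tube, tube_1, tube_2, tube_3, tube_4, vial_1, vial_2, beaker, bottle's own z axis and vertical below 0.15 rad); the robot touches nothing.
It fails at once if a tube, a vial, the beaker or the bottle is touched (over 0.5 N) (contact force between any of the arm, the fingers and tall_tube above 0.5 N or contact force between any of the arm, the fingers and tube_1 above 0.5 N or contact force between any of the arm, the fingers and tube_2 above 0.5 N or contact force between any of the arm, the fingers and tube_3 above 0.5 N or contact force between any of the arm, the fingers and tube_4 above 0.5 N or contact force between any of the arm, the fingers and vial_1 above 0.5 N or contact force between any of the arm, the fingers and vial_2 above 0.5 N or contact force between any of the arm, the fingers and beaker above 0.5 N or contact force between any of the arm, the fingers and bottle above 0.5 N).
It fails at once if the rack is touched (over 1 N), or the photometer is hit hard (over 30 N, key included) (contact force between any of the arm, the fingers and rack above 1 N or contact force between any of the arm, the fingers and photometer above 30 N).
It fails at once if a tube, a vial, the beaker or the bottle is lifted, carried or shifted (over 15 mm) (distance of any of tall_tube, tube_1, tube_2, tube_3, tube_4, vial_1, vial_2, beaker, bottle from where it was at the start of the episode above 0.015 m).
It fails at once if a wrong one is pointed at: the TCP within 13 mm sideways of a short tube's or a vial's top and less than 45 mm above it, that is the fingertips closer than about 26 mm ((horizontal distance between the grasp point and tube_1_top below 0.013 m and z of the grasp point in the frame of tube_1_top below 0.045 m) or (horizontal distance between the grasp point and tube_2_top below 0.013 m and z of the grasp point in the frame of tube_2_top below 0.045 m) or (horizontal distance between the grasp point and tube_3_top below 0.013 m and z of the grasp point in the frame of tube_3_top below 0.045 m) or (horizontal distance between the grasp point and tube_4_top below 0.013 m and z of the grasp point in the frame of tube_4_top below 0.045 m) or (horizontal distance between the grasp point and vial_1_top below 0.013 m and z of the grasp point in the frame of vial_1_top below 0.045 m) or (horizontal distance between the grasp point and vial_2_top below 0.013 m and z of the grasp point in the frame of vial_2_top below 0.045 m)).
It also fails if it takes over 58 s, if anything falls off the work surface, if the arm or the gripper's body presses on something with over 40 N, if the wrist force passes 120 N, or if a joint passes its speed limit or range.

## Robot

A 7-joint arm with a two-finger parallel gripper is mounted at the origin on the work surface. World frame = base frame: x ahead of the robot, y to its left, z up, the work surface at z = 0. Lengths are in m, angles in rad, forces in N, time in s.
With the tool pointing down it reaches from about 0.35 to 0.9 m from the base axis. Payload 8.1 kg.
Tool frame: the origin (TCP) lies between the finger pads, 19 mm behind the fingertips; this is the grasp point; z points along the fingers, y is the line along which they close (so a half turn about z gives the same grasp; the last joint's range is limited). The gripper opens to 92 mm and grips with 3 to 60 N. Pads are 19 mm wide; open, the fingers measure 130 mm over their backs; the gripper's body (75 mm by 190 mm) begins 47 mm behind the grasp point.
Start: joints at [1.046, 0.434, 0.025, 1.573, -0.012, 1.134, -0.075], TCP at [0.256, -0.57, 0.246] pointing down, gripper open.
Joint ranges: [-2.62, 2.62], [-0.44, 2.09], [-1.27, 1.32], [0.08, 2.57], [-1.32, 4.46], [0.12, 2], [-2.74, 2.74]. Speed limits (rad/s): [2.22, 2.22, 3.01, 3.01, 3.14, 3.14, 3.14].

## Interface

Orientations are given as a rotation vector (axis times angle).
In Python, from cell import readout, vision, arm gives the robot as it stands.
- The arm moves only by the tool carry_out, never from a script. Its argument "increments" is one flat list of numbers, 6 for each row, row after row: the shift along the world's x, y, z in mm, then the turn, a rotation vector about the world's x, y, z in rad. In form: [tx, ty, tz, wx, wy, wz, tx, ty, tz, wx, wy, wz, ...]. A call has 1 to 20 rows; each row shifts and turns the commanded pose from where the row before left it; what a row does not reach is not made up. A row lasts 1/8 s, in which the tool goes at most 62.5 mm and 10.7 degrees, less where a joint would pass 70% of its speed; a pose out of reach is approached as far as the arm can. A call with a gripper value outside its range is refused whole. "grip" is the closure, from 0 (fully open) to 1 (shut), set as the call begins (left out, the last holds). The fingers move at their own pace and stop on an object; "newtons" is the grip in N (left out, the last holds). Time passes only in rows, so rows that do not move let the fingers close. It gives the time, the measured TCP pose, the force, the opening and the grip force at its end, in the units of the state.
- readout.observe(): the state, without advancing time (a new reading comes with each control period).
- vision.get_image(name): name is "scene" or "side" or "wrist"; returns the picture (480x640x3 uint8, red, green, blue); there is no depth.
- vision.calibration(name): a dict with "fov_y" (degrees; the focal length in pixels is half the picture's height over the tangent of half this angle, whatever the lens; pixels are square), "cx", "cy" (the principal point, pixels), "pose" (4x4, takes a point from camera to world coordinates). Camera axes: x right, y up, looking along -z (the intrinsics and any distortion apply to the point x, -y, -z); pixel columns grow to the right and rows downward; lengths in m; the calibration is good to about 2 mm. A picture is of the moment at which its call begins: read the wrist's pose just before it. calibration takes no time and is no camera call; for the wrist camera it gives the pose at the moment of the call.
- arm.sign_off(): hands the job in; it is judged then, once.
The state is a dict: "clock": time; "joints": joint angles; "dq": joint speeds; "joint_efforts": joint torques, N m; "position": TCP position; "ee_rot": TCP orientation; "force": force on the tool from outside, world axes, zero at the start; "ft_torque": the same for the moment, N m; "width": opening from 0.0 (shut) to 1.0 (fully open); "gripper_force": force on a finger pad.
Only numpy, scipy, OpenCV 4.12 (cv2) and the standard library are available. Lean on these libraries where they do the work, as an engineer would, in place of code of your own. Each camera call takes 0.05 s, during which the arm holds its last target. There are 200 camera calls.

## Working session

There is one attempt and no reset: what is moved stays moved. The work goes in short steps, Python scripts to look and compute and a tool call to move; the robot and the scene stay as the last step left them, time stands still between calls to the robot, and variables do not carry over. Pictures are saved under pics/ and viewed, at most 10 in all, crops included, and the job is handed in when it is done.

Besides the shell and the picture viewer there is one more tool, called after "Call:" by a JSON object that holds its "api" and its "payload", one argument or row to a line. carry_out: Moves the arm, as the interface text tells. Its arguments: {"type":"object","properties":{"increments":{"type":"array","items":{"type":"number"}},"grip":{"type":"number"},"newtons":{"type":"number"}},"required":["increments"]}

```bash
mkdir -p pics && cat > h.py <<'E'
import numpy as np, cv2
from cell import readout, vision, arm
def grab(n,f):
    c=vision.calibration(n); im=vision.get_image(n); cv2.imwrite(f,im[:,:,::-1]); return im,c
def ray(c,u,v,H=480):
    f=H/2/np.tan(np.radians(c["fov_y"])/2); P=np.array(c["pose"])
    d=P[:3,:3]@np.array([(u-c["cx"])/f,-(v-c["cy"])/f,-1.0]); return P[:3,3],d/np.linalg.norm(d)
def onz(c,u,v,z):
    o,d=ray(c,u,v); return o+d*(z-o[2])/d[2]
def tri(c1,p1,c2,p2):
    o1,d1=ray(c1,*p1);o2,d2=ray(c2,*p2)
    t=np.linalg.lstsq(np.c_[d1,-d2],o2-o1,rcond=None)[0]
    a,b=o1+t[0]*d1,o2+t[1]*d2; return (a+b)/2,np.linalg.norm(a-b)
E
python3 - <<'E'
from h import *
for n in("scene","side"):
    im,c=grab(n,f"pics/{n}.png"); print(n,{k:(np.round(v,3).tolist()) if not isinstance(v,str) else v for k,v in c.items()})
s=readout.observe();print(s["clock"],s["position"],s["ee_rot"],s["width"])
E
```

```text
scene {'fov_y': 51.458, 'cx': 326.522, 'cy': 240.875, 'pose': [[0.745, -0.439, 0.503, 1.176], [0.667, 0.471, -0.577, -0.758], [0.016, 0.765, 0.644, 0.921], [0.0, 0.0, 0.0, 1.0]]}
side {'fov_y': 42.198, 'cx': 322.947, 'cy': 236.15, 'pose': [[-0.741, 0.31, -0.596, -0.2], [-0.671, -0.371, 0.642, 0.768], [-0.022, 0.876, 0.483, 0.752], [0.0, 0.0, 0.0, 1.0]]}
0.1 [ 0.25562294 -0.56985654  0.24481659] [-3.07068591e+00 -6.57182496e-01  6.89924219e-04] 0.996973866437549
```

View pics/scene.png

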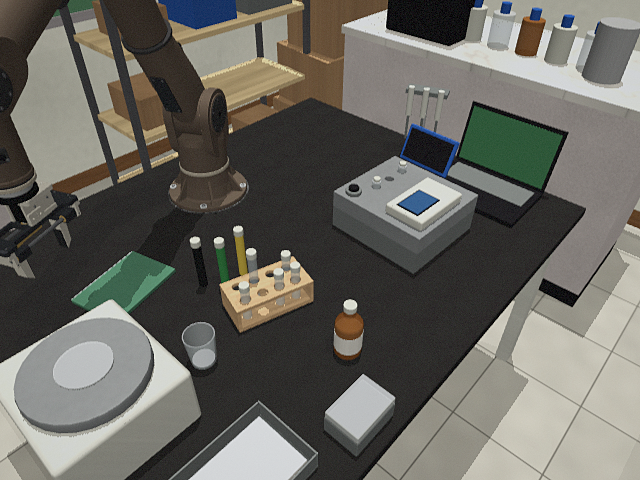

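View pics/side.png

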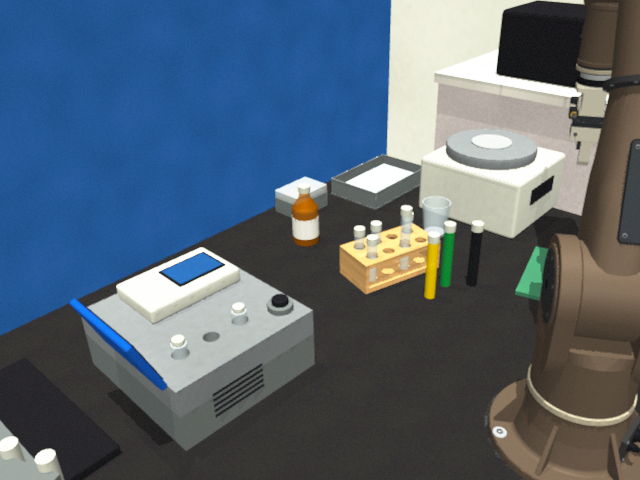

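Scene view: rack caps at (251,254), (285,256), (295,267), (279,274) and (244,288). Black, green and yellow look-alikes stand free at (195,242), (219,243) and (238,231). The empty well is at (390,179) and the key at (354,188). Side view: caps at (406,212), (376,227), (360,232) and (372,241), the well at (211,337) and the key at (280,300). The tall tube looks like scene (251,254) / side (406,212), since it stands higher than the rest; I'll confirm with one crop.

```bash
python3 - <<'E'
from h import *
a=cv2.imread("pics/scene.png");b=cv2.imread("pics/side.png")
def crop(i,x,y,w,h,W,H): return cv2.resize(i[y:y+h,x:x+w],(W,H),interpolation=cv2.INTER_CUBIC)
m=np.vstack([np.hstack([crop(a,215,225,105,105,400,400),crop(b,335,195,105,105,400,400)]),
 np.hstack([crop(a,340,150,80,40,400,200),crop(b,160,285,150,75,400,200)])])
cv2.imwrite("pics/crop.png",m)
cs,cd=vision.calibration("scene"),vision.calibration("side")
# white cap blobs
for n,i,(x,y,w,h) in(("scene",a,(215,225,105,105)),("side",b,(335,195,105,70)),("scene",a,(340,150,80,45)),("side",b,(160,285,150,75))):
    hsv=cv2.cvtColor(i[y:y+h,x:x+w],cv2.COLOR_BGR2HSV); k=((hsv[:,:,1]<45)&(hsv[:,:,2]>165)).astype(np.uint8)
    N,_,st,ce=cv2.connectedComponentsWithStats(k)
    print(n,[(round(ce[j][0]+x,1),round(ce[j][1]+y,1),st[j].tolist()) for j in range(1,N) if st[j][4]>15])
for nm,p,q in(("tall",(251,251.5),(406.5,209)),("well",(390,179),(211,337)),("key",(354,187),(280,299))):
    P,e=tri(cs,p,cd,q);print(nm,P.round(4),round(e,4))
E
```

```text
scene [(np.float64(237.4), np.float64(228.7), [18, 1, 10, 7, 52]), (np.float64(218.6), np.float64(240.0), [0, 12, 9, 7, 53]), (np.float64(250.4), np.float64(251.3), [31, 23, 10, 8, 61]), (np.float64(285.2), np.float64(253.0), [66, 25, 9, 7, 54]), (np.float64(294.6), np.float64(264.8), [75, 36, 10, 8, 62]), (np.float64(278.0), np.float64(271.3), [58, 43, 11, 8, 64]), (np.float64(243.3), np.float64(284.7), [23, 56, 11, 9, 69])]
side [(np.float64(431.6), np.float64(216.0), [85, 0, 20, 49, 727]), (np.float64(406.7), np.float64(218.0), [66, 10, 13, 29, 274]), (np.float64(374.0), np.float64(233.3), [32, 25, 15, 27, 254]), (np.float64(359.1), np.float64(231.0), [19, 30, 11, 14, 118]), (np.float64(405.0), np.float64(245.6), [66, 49, 8, 4, 18]), (np.float64(372.2), np.float64(256.4), [33, 59, 8, 5, 24])]
scene [(np.float64(402.6), np.float64(162.2), [60, 10, 7, 5, 25]), (np.float64(376.9), np.float64(177.6), [34, 26, 7, 5, 27]), (np.float64(411.9), np.float64(189.5), [61, 32, 19, 13, 105])]
side [(np.float64(182.1), np.float64(296.1), [0, 0, 67, 35, 1171]), (np.float64(224.6), np.float64(323.4), [0, 0, 150, 75, 6826])]
tall [ 0.4767 -0.2221  0.1586] 0.0028
well [0.4957 0.2987 0.118 ] 0.0047
key [0.464  0.1691 0.1391] 0.0038
```

View pics/crop.png

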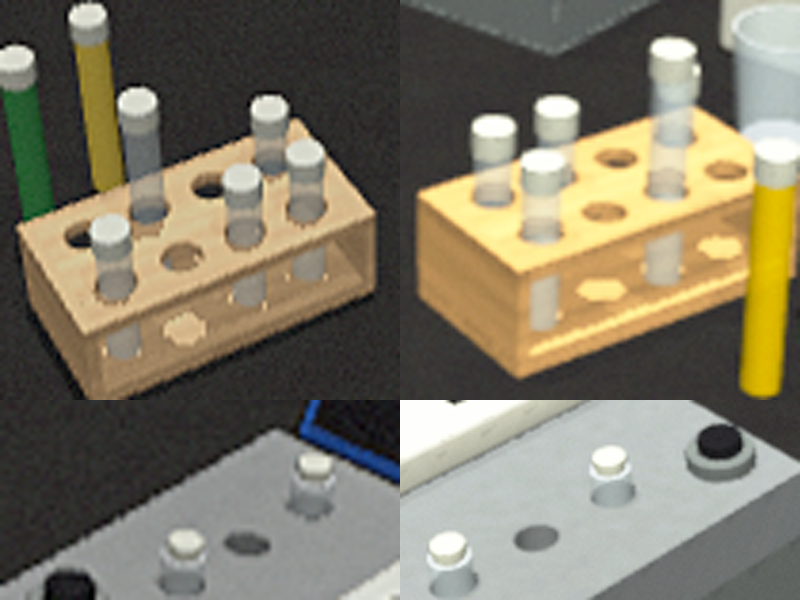

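The crop confirms it. Scene (251,251) / side (407,208) is the clear tube standing taller than the other four, and it triangulates to z 0.159 against 0.162 given. The empty well is the middle one, between the two vials, and its 133 mm to the key matches the 132 mm from the drawing. I'll rise, shut the fingers and go high over the tube.

Call:
{"api": "carry_out", "payload": {
  "increments": [0,0,30,0,0,0,0,0,30,0,0,0,0,0,25,0,0,0,15,24,0,0,0,0,15,24,0,0,0,0,15,24,0,0,0,0,15,24,0,0,0,0,15,24,0,0,0,0,15,24,0,0,0,0,15,24,0,0,0,0,15,24,0,0,0,0,15,24,0,0,0,0,15,24,0,0,0,0,15,24,0,0,0,0,15,24,0,0,0,0,15,24,0,0,0,0,13,18,0,0,0,0,13,18,0,0,0,0,0,0,0,0,0,0,0,0,0,0,0,0],
  "grip": 1,
  "newtons": 5
}}

```text
clock: 2.6
position: [0.4763, -0.223, 0.3303]
ee_rot: [3.072, 0.657, -0.001]
force: [0.6, -0.7, 0.8]
width: 0.004
gripper_force: 0.0
```

```bash
python3 - <<'E'
from h import *
s=readout.observe();print(s["clock"],s["position"],s["ee_rot"],s["width"])
im,c=grab("wrist","pics/w1.png")
P=np.array(c["pose"]);print(P.round(3).tolist(),c["fov_y"],c["cx"],c["cy"])
f=240/np.tan(np.radians(c["fov_y"])/2);p=P[:3,:3].T@(np.array([.4767,-.2221,.162])-P[:3,3]);print(c["cx"]-f*p[0]/p[2],c["cy"]+f*p[1]/p[2])
E
```

```text
2.6 [ 0.47626709 -0.22298892  0.33026793] [ 3.07207557e+00  6.56577121e-01 -1.39958526e-03] 0.0039032673498803697
[[0.41, 0.878, 0.247, 0.544], [-0.912, 0.394, 0.111, -0.193], [0.0, -0.271, 0.963, 0.469], [0.0, 0.0, 0.0, 1.0]] 71.84745150115666 323.52109815595475 241.8204101398344
322.3339181668527 228.19241066668178
```

View pics/w1.png

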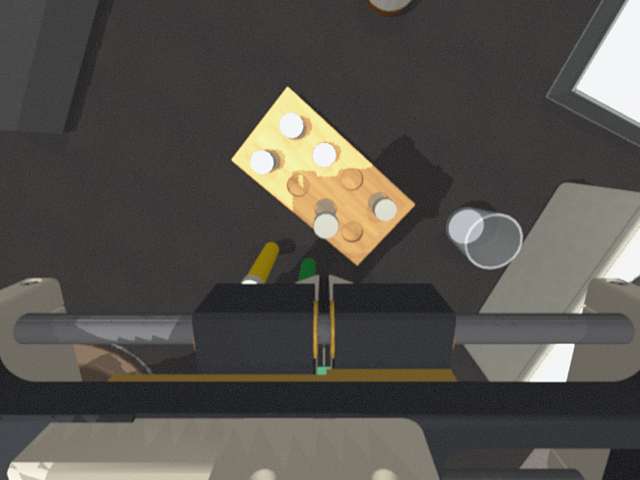

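The wrist view shows the tall cap at (326,226), 4 px from the prediction at (322,228), so it's within 4 mm. Descending to TCP 45 mm above the cap and dwelling.

Call:
{"api": "carry_out", "payload": {
  "increments": [2,-1,-20,0,0,0,0,0,-25,0,0,0,0,0,-25,0,0,0,0,0,-25,0,0,0,0,0,-18,0,0,0,0,0,-10,0,0,0,0,0,0,0,0,0,0,0,0,0,0,0,0,0,0,0,0,0,0,0,0,0,0,0,0,0,0,0,0,0,0,0,0,0,0,0,0,0,0,0,0,0,0,0,0,0,0,0,0,0,0,0,0,0,0,0,0,0,0,0,0,0,0,0,0,0,0,0,0,0,0,0,0,0,0,0,0,0,0,0,0,0,0,0]
}}

```text
clock: 5.15
position: [0.4789, -0.2232, 0.2075]
ee_rot: [3.072, 0.658, -0.0]
force: [-0.2, 0.5, -0.1]
width: 0.004
gripper_force: 0.0
```

Call:
{"api": "carry_out", "payload": {
  "increments": [0,0,0,0,0,0,0,0,0,0,0,0,0,0,0,0,0,0,0,0,0,0,0,0,0,0,0,0,0,0,0,0,0,0,0,0,0,0,0,0,0,0,0,0,20,0,0,0,0,0,25,0,0,0,0,0,25,0,0,0,0,0,25,0,0,0,0,0,25,0,0,0,0,0,3,0,0,0]
}}

```text
clock: 6.78
position: [0.4796, -0.2234, 0.3322]
ee_rot: [3.07, 0.657, 0.004]
force: [0.6, 0.6, -0.7]
width: 0.005
gripper_force: 0.0
```

Call:
{"api": "carry_out", "payload": {
  "increments": [0,15,0,0,0,0,1,25,0,0,0,0,1,30,0,0,0,0,1,30,0,0,0,0,1,30,0,0,0,0,1,30,0,0,0,0,1,30,0,0,0,0,1,30,0,0,0,0,1,30,0,0,0,0,1,30,0,0,0,0,1,30,0,0,0,0,1,30,0,0,0,0,1,30,0,0,0,0,1,30,0,0,0,0,1,30,0,0,0,0,1,30,0,0,0,0,1,30,0,0,0,0,0,22,0,0,0,0,0,10,0,0,0,0,0,0,0,0,0,0]
}}

```text
clock: 9.28
position: [0.4941, 0.2992, 0.3298]
ee_rot: [3.071, 0.66, -0.002]
force: [0.6, -0.6, -0.4]
width: 0.009
gripper_force: 0.0
```

```bash
python3 - <<'E'
from h import *
s=readout.observe();print(s["clock"],s["position"],s["ee_rot"])
im,c=grab("wrist","pics/w2.png")
P=np.array(c["pose"]);f=240/np.tan(np.radians(c["fov_y"])/2)
for q in((.4957,.2987,.12),(.464,.1691,.142)):
    p=P[:3,:3].T@(np.array(q)-P[:3,3]);print(c["cx"]-f*p[0]/p[2],c["cy"]+f*p[1]/p[2])
E
```

```text
9.275 [0.49407967 0.29921969 0.32980296] [ 3.07125137e+00  6.59738945e-01 -2.02943174e-03]
324.0942747361754 218.70565105543082
421.6499962227851 297.8189082362054
```

View pics/w2.png

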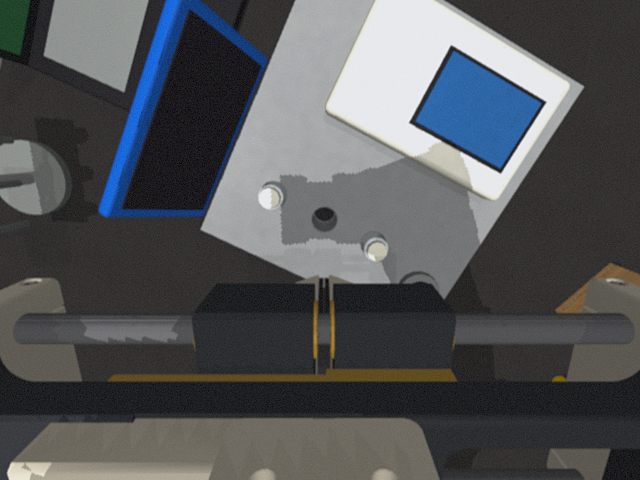

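The wrist view shows the empty well at (324,219), exactly where predicted, with vials at (271,196) and (376,248). Descending to 58 mm above the deck.

Call:
{"api": "carry_out", "payload": {
  "increments": [2,0,-20,0,0,0,0,0,-30,0,0,0,0,0,-30,0,0,0,0,0,-30,0,0,0,0,0,-25,0,0,0,0,0,-12,0,0,0,0,0,-5,0,0,0,0,0,0,0,0,0,0,0,0,0,0,0,0,0,0,0,0,0,0,0,0,0,0,0,0,0,0,0,0,0,0,0,0,0,0,0,0,0,0,0,0,0,0,0,0,0,0,0,0,0,0,0,0,0,0,0,0,0,0,0,0,0,0,0,0,0,0,0,0,0,0,0,0,0,0,0,0,0]
}}

```text
clock: 11.82
position: [0.4968, 0.2987, 0.1786]
ee_rot: [3.072, 0.657, -0.0]
force: [-0.6, 0.2, -0.2]
width: 0.008
gripper_force: 0.0
```

Call:
{"api": "carry_out", "payload": {
  "increments": [0,0,0,0,0,0,0,0,0,0,0,0,0,0,0,0,0,0,0,0,0,0,0,0,0,0,0,0,0,0,0,0,0,0,0,0,0,0,0,0,0,0,0,0,0,0,0,0,0,0,20,0,0,0,0,0,30,0,0,0,0,0,30,0,0,0,0,0,20,0,0,0,-4,-20,0,0,0,0,-6,-30,0,0,0,0,-8,-30,0,0,0,0,-8,-30,0,0,0,0,-6,-20,0,0,0,0,0,0,0,0,0,0]
}}

```text
clock: 14.08
position: [0.464, 0.1656, 0.2775]
ee_rot: [3.072, 0.651, -0.003]
force: [0.2, -0.1, 0.8]
width: 0.002
gripper_force: 0.0
```

```bash
python3 - <<'E'
from h import *
s=readout.observe();print(s["clock"],s["position"],s["force"])
im,c=grab("wrist","pics/w3.png")
P=np.array(c["pose"]);f=240/np.tan(np.radians(c["fov_y"])/2)
for q in((.464,.1691,.142),):
    p=P[:3,:3].T@(np.array(q)-P[:3,3]);print(c["cx"]-f*p[0]/p[2],c["cy"]+f*p[1]/p[2])
E
```

```text
14.075 [0.46403096 0.16560862 0.27749836] [ 0.200956   -0.1378744   0.80037235]
319.02834668938397 236.15774877835898
```

View pics/w3.png

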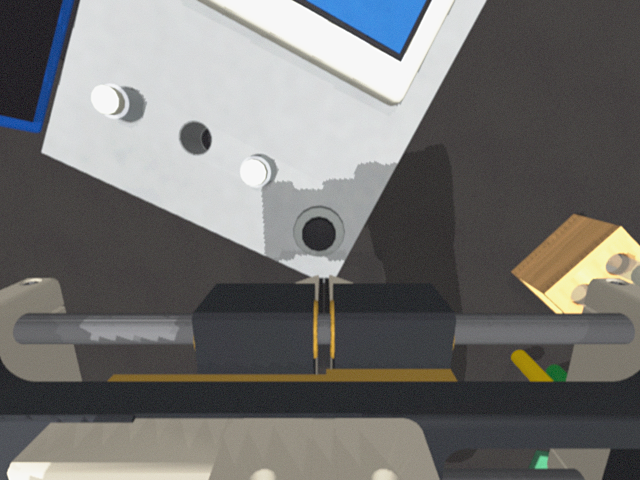

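The wrist view shows the key at (319,233) against a predicted (319,236), so it's within 2 mm. Going down to 9 mm above it, then pressing slowly.

Call:
{"api": "carry_out", "payload": {
  "increments": [2,3,-20,0,0,0,0,0,-25,0,0,0,0,0,-25,0,0,0,0,0,-20,0,0,0,0,0,-12,0,0,0,0,0,-5,0,0,0,0,0,0,0,0,0,0,0,-3,0,0,0,0,0,-3,0,0,0,0,0,-3,0,0,0,0,0,-1,0,0,0,0,0,-1,0,0,0,0,0,-1,0,0,0,0,0,-1,0,0,0,0,0,0,0,0,0]
}}

```text
clock: 16.0
position: [0.4668, 0.1717, 0.1586]
ee_rot: [3.072, 0.658, -0.0]
force: [-1.3, -0.9, 2.9]
width: 0.007
gripper_force: 1.4
```

Call:
{"api": "carry_out", "payload": {
  "increments": [0,0,-1,0,0,0,0,0,-1,0,0,0,0,0,-1,0,0,0,0,0,0,0,0,0,0,0,0,0,0,0]
}}

```text
clock: 16.62
position: [0.4669, 0.1718, 0.1556]
ee_rot: [3.072, 0.658, -0.0]
force: [-1.5, -1.0, 4.5]
width: 0.007
gripper_force: 2.3
```

Force has reached 4.5 N. I'll go on to the end stop.

Call:
{"api": "carry_out", "payload": {
  "increments": [0,0,-0.5,0,0,0,0,0,-0.5,0,0,0,0,0,-0.5,0,0,0,0,0,0,0,0,0,0,0,0,0,0,0]
}}

```text
clock: 17.25
position: [0.4669, 0.1718, 0.1549]
ee_rot: [3.072, 0.657, 0.001]
force: [-5.4, -2.8, 16.4]
width: 0.004
gripper_force: 7.9
```

The force jumped to 16 N, so the end stop is reached and the key is fully down. Releasing and rising.

Call:
{"api": "carry_out", "payload": {
  "increments": [0,0,2,0,0,0,0,0,5,0,0,0,0,0,10,0,0,0,0,0,25,0,0,0,0,0,30,0,0,0,0,0,30,0,0,0,0,0,30,0,0,0,0,0,20,0,0,0,0,0,0,0,0,0,0,0,0,0,0,0]
}}

```text
clock: 18.5
position: [0.4666, 0.1716, 0.3054]
ee_rot: [3.072, 0.657, -0.001]
force: [-1.7, 0.1, 0.2]
width: 0.008
gripper_force: 0.0
```

```bash
python3 - <<'E'
from h import *
s=readout.observe();print(s["clock"],s["position"],s["force"])
a=cv2.imread("pics/side.png");b,_=grab("side","pics/side2.png");c0=cv2.imread("pics/scene.png");d,_=grab("scene","pics/scene2.png")
m=np.vstack([np.hstack([cv2.imread("pics/side2.png")[190:370,60:460]]),np.hstack([cv2.imread("pics/scene2.png")[130:370,130:530][:, :]])])
cv2.imwrite("pics/end.png",m)
E
```

```text
18.5 [0.46657466 0.17156504 0.30541789] [-1.70352406  0.13013831  0.20621305]
```

View pics/end.png

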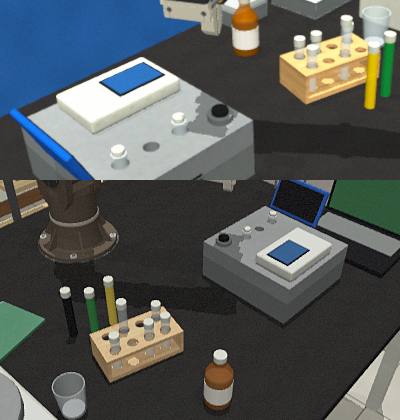

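Everything stands where it was: the rack tubes around (318,40) in the upper part, vials at (118,152) and (178,120), and the key up at (220,111). Nothing is touching the arm, so I'm handing in.

```bash
python3 -c "
from cell import arm
print(arm.sign_off())"
```

```text
the job is handed in; nothing more can be done
None
```

I pointed at the tall tube and then the empty well for over two seconds each, and pressed the key to its stop and released it; nothing else appears moved in the final pictures, and the job is handed in (no verdict was shown).

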